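# Daily guard check on the blood-tube decapper

## Task

Do the daily guard check on the tube decapper. First test its mushroom stop: push it right down until it latches, then twist it clockwise so that it springs back up. Then, with the stop out, slide the spring shutter over the tube port half open by its upright tab, never going far past half, and finish while holding it there against its spring so that a colleague can read the guard signal; leave everything else on the bench and on the machine where it is.

Things in the scene. Friction and masses are not known exactly. Their poses are not given: they have to be found in the camera images.
- decapper: white bench machine, fixed, 295 deep (x), 340 wide (y), flat deck 165 mm above the bench, its front (-x) sloping with a screen. Origin on the bench, mid-width; x points to its back, y to its left, z up. The deck runs from x -100 to 140 mm; stop button at (-45, -120), shutter tab, when shut, at (30, -7.5), a 10 mm deep tray with a loose sleeve at x -90 to -34, y 55 to 155 mm
- stop (a joint): how far the stop's mushroom head is pushed down, m: 0 = up, 0.009 = fully down. A spring pushes it up (5 N when up, about 10 N when down). Pushed past 0.008 it latches and, let go, stays down at 0.007; then only a clockwise twist frees it
- stop_knob (a joint): twist of the stop's head, clockwise from above, rad: 0 at rest, 1.0 at most. Twisting the latched head past 0.6 frees it: it springs up by itself once nothing holds it down, and turns back to 0 by a light spring (under 0.05 N m) when let go
- stop_top (a point): centre of the top of the stop's round dark mushroom head, 199 mm above the bench when up. The head is 40 mm across; its upright side, to be gripped, lies 2 to 16 mm below this point. Below are a 22 mm stem, a 33 mm collar standing 6 mm above the deck, and a flat round metal plate 60 mm across, 2 mm thick. z up
- shutter (a joint): how far the shutter is open, in m: 0 = shut, 0.08 = fully open, 0.04 = half. It slides towards the decapper's +y. A spring always pulls it shut: 4 N when shut, 8 N at half, 12 N fully open; it closes when let go
- shutter_tab: upright grip tab in the middle of the shutter, 12 mm thick (y, the sliding direction), 46 wide (x), 30 tall. Origin: centre of its foot, 173 mm above the bench; axes as the decapper's. It is one piece with the shutter, a 70 x 90 mm grey plate between two rails 11 mm high. Three dark marks on the front rail, 40 mm apart, show the tab's middle when shut, half open, fully open
- adapter: a grey sleeve 22 mm across and 28 mm tall, standing in the parts tray on the deck. Origin: centre of its underside. Not to be disturbed
- pen: a felt pen, 98 mm long (along its y) and 13 mm thick, lying on the deck near its back edge. Origin: middle of its underside. Not to be disturbed
- rack_wide: black tube rack with four rows of capped tubes, 115 mm (x) by 245 mm (y), 104 mm tall, on the bench. Origin: centre of its underside. Not to be disturbed
- rack_row: white single-row tube rack with capped tubes, 34 mm (x) by 257 mm (y), 103 mm tall with tubes, on the bench. Origin: centre of its underside. Not to be disturbed
- phone: a mobile phone lying on the bench, 75 mm (x) by 155 mm (y), 9 mm thick. Origin: centre of its underside. Not to be disturbed
- handset: a cordless telephone standing in its cradle on the bench, 100 x 85 mm, 155 mm tall. Origin: centre of its underside. Not to be disturbed
- cap_cup: an open cup of tube caps on the bench, 72 mm across, 60 mm tall. Origin: centre of its underside. Not to be disturbed

How it is judged:
On the way, in this order (a step that is already met when the one before it is completed fails the run):
1. the stop is pushed down as far as it latches (value of joint stop above 0.0062 m), for 0.2 s.
2. the stop is twisted clockwise (value of joint stop_knob above 0.3 rad), for 0.05 s.
3. the stop has sprung back up (value of joint stop below 0.0015 m), for 0.2 s.
4. the shutter is held half open by its tab (value of joint shutter between 0.034 and 0.046 m and contact force between the fingers and shutter_tab above 3 N), for 0.5 s.
At the end, for the whole second after the job is handed in: the fingers hold the shutter by its tab (more than 3 N) half open, 40 mm plus or minus 6 mm, and the stop is up (within 1.5 mm) (all of step 4 and value of joint stop below 0.0015 m); the arm keeps its last pose, push and grip.
It fails at once if the shutter is opened far past half (beyond 58 mm of its 80 mm) (value of joint shutter above 0.058 m).
It fails at once if a thing lying on the machine or on the bench is moved by more than 15 mm (distance of any of adapter, pen, rack_wide, rack_row, phone, handset, cap_cup from where it was at the start of the episode above 0.015 m).
It also fails if it takes over 59 s, if anything falls off the work surface, if the arm or the gripper's body presses on something with over 40 N, if the wrist force passes 120 N, or if a joint passes its speed limit or range.

## Robot

A 6-joint arm with a two-finger parallel gripper is mounted at the origin on the work surface. World frame = base frame: x ahead of the robot, y to its left, z up, the work surface at z = 0. Lengths are in m, angles in rad, forces in N, time in s.
With the tool pointing down it reaches from about 0.3 to 0.95 m from the base axis. Payload 3.1 kg.
Tool frame: the origin (TCP) lies on the mounting face of the last link; the fingertips stand 173 mm ahead of it and the grasp point (between the pads) lies 155 mm ahead of it; x points along the fingers, y is the direction in which the jaws open and shut, and the axes are right-handed (so a half turn about x gives the same grasp; the last joint's range is limited). The gripper opens to 85 mm and grips with 20 to 120 N. Pads are 22 mm wide; open, the fingers measure 114 mm over their backs; the gripper's body (76 mm by 85 mm) begins 54 mm behind the grasp point. The pads swing forward as they close: fully open they stand 13 mm farther back than shut.
Start: joints at [-1.305, 0.308, 1.634, -0, 1.2, -0.07], TCP at [0.206, -0.59, 0.405] pointing down, gripper open.
Joint ranges: [-3.06, 3.06], [-0.79, 1.96], [0.05, 2.63], [-1.19, 4.34], [0.05, 2.64], [-2.94, 2.94]. Speed limits (rad/s): [2.79, 2.79, 3.14, 3.14, 3.14, 3.14].

## Interface

Orientations are given as a unit quaternion [w, x, y, z].
In Python, from cell import manip, snapshot, nets gives the robot as it stands. The module is installed in compiled form; this text tells all that it offers.
- The arm moves only by the tool step_arm, never from a script. Its argument "moves" is a list of rows, each an object with "travel": the shift along the world's x, y, z in m, a list of three; "twist": the turn, a rotation vector about the world's x, y, z in degrees, a list of three. In form: [{"travel": [x, y, z], "twist": [wx, wy, wz]}, ...]. A call has 1 to 10 rows; each row shifts and turns the commanded pose from where the row before left it; what a row does not reach is not made up. A row lasts 1/10 s, in which the tool goes at most 50 mm and 8.59 degrees, less where a joint would pass 70% of its speed; a pose out of reach is approached as far as the arm can. A call is refused whole if a number of a shift passes 0.05 or a number of a turn 8.59, either way. A call with a gripper value outside its range is refused whole. "grip" is the opening in per cent of the stroke, from 0 (shut) to 100 (fully open), set as the call begins (left out, the last holds). The fingers move at their own pace and stop on an object; "grip_force" is the grip in N (left out, the last holds). Time passes only in rows, so rows that do not move let the fingers close. It gives the time, the measured TCP pose, the force and the opening at its end, in the units of the state.
- manip.state(): the state, without advancing time (a new reading comes with each control period).
- snapshot(name): name is "scene" or "top"; returns a dict with "color" (420x560x3 uint8, red, green, blue), "mtx" (3x3 intrinsics, pixels), "origin" and "orientation" of the camera in the world. Camera axes: x right, y up, looking along -z (the intrinsics and any distortion apply to the point x, -y, -z); pixel columns grow to the right and rows downward; lengths in m; the calibration is good to about 2 mm. A picture is of the moment at which its call begins. There is no depth.
- manip.sign_off(): hands the job in, once; it reports no verdict.
Trained networks look in the newest picture that a camera, given by its name, has taken for a name from the list of things; names that differ only in an ending like _2 or _b are one class to them, and where a whole thing is asked for, a point or a joint stands for the part that bears it (a point fixed in the world has none). Each returns a list of dicts, best first, with "p" (0 to 1); they miss things now and then, are a little off and sometimes report something else, mostly with a low value. They report only what shows in the picture. A call takes as long as a camera call.
- nets.boxes_of(camera, thing): "rect" ([left, top, width, height] in pixels, round what is visible of it).
- nets.outline_of(camera, thing): "pixels" (420x560 bool, what is visible of it) and "rect" ([left, top, width, height] in pixels, round what is visible of it).
- nets.spot_point(camera, thing): "uv" ([column, row] in pixels: a listed point, or the origin of a listed thing).
The state is a dict: "t": time; "joints": joint angles; "dq": joint speeds; "tau": joint torques, N m; "ee_pos": TCP position; "ee_rot": TCP orientation; "contact_force": force on the tool from outside, world axes, zero at the start; "ft_torque": the same for the moment, N m; "grip_width": finger opening in m.
Only numpy, scipy, OpenCV 4.12 (cv2) and the standard library are available. Lean on these libraries where they do the work, as an engineer would, in place of code of your own. Each camera call takes 0.05 s, during which the arm holds its last target. There are 200 camera calls.

## Working session

There is one attempt and no reset: what is moved stays moved. The work goes in short steps, Python scripts to look and compute and a tool call to move; the robot and the scene stay as the last step left them, time stands still between calls to the robot, and variables do not carry over. Pictures are saved under pics/ and viewed, about 8 in all and at most 12, crops included, and the job is handed in when it is done.

Besides the shell and the picture viewer there is one more tool, called after "Request:" by a JSON object that holds its "name" and its "arguments". step_arm: Moves the arm, as the interface text tells. Its arguments: {"type":"object","properties":{"moves":{"type":"array","items":{"type":"object","properties":{"travel":{"type":"array","items":{"type":"number"}},"twist":{"type":"array","items":{"type":"number"}}}}},"grip":{"type":"number"},"grip_force":{"type":"number"}},"required":["moves"]}

```bash
mkdir -p pics; cat > h.py <<'E'
import numpy as np, cv2
from cell import manip, snapshot, nets
from scipy.spatial.transform import Rotation as R
def rot(q): return R.from_quat([q[1],q[2],q[3],q[0]]).as_matrix()
def ray(s,uv):
    K=np.array(s["mtx"]);o=np.array(s["origin"]);q=np.array(s["orientation"])
    M=rot(q) if q.size==4 else q
    d=np.linalg.inv(K)@[uv[0],uv[1],1.];return o,M@np.array([d[0],-d[1],-d[2]])
def at_z(s,uv,z):
    o,d=ray(s,uv);return o+d*(z-o[2])/d[2]
def proj(s,P):
    M=rot(s["orientation"]);c=M.T@(np.array(P)-s["origin"]);p=np.array(s["mtx"])@[c[0],-c[1],-c[2]];return p[:2]/p[2]
def tri(rs):
    A=0;b=0
    for o,d in rs:
        d=d/np.linalg.norm(d);P=np.eye(3)-np.outer(d,d);A=A+P;b=b+P@o
    return np.linalg.solve(A,b)
E
python3 - <<'E'
from h import *
np.set_printoptions(precision=4,suppress=True)
S={}
for n in("scene","top"):
    s=S[n]=snapshot(n);cv2.imwrite(f"pics/{n}0.png",s["color"][:,:,::-1]);print(n,s["origin"],s["orientation"],s["mtx"])
Z=dict(stop_top=.199,shutter_tab=.173,decapper=0,adapter=.155,pen=.165,rack_wide=0,rack_row=0,phone=0,handset=0,cap_cup=0)
for t,z in Z.items():
    for n in S:
        r=nets.spot_point(n,t)
        for k in r[:2]: print(t,n,round(k["p"],2),np.array(k["uv"]),at_z(S[n],k["uv"],z))
st=manip.state();print(st)
E
```

```text
scene [1.179  0.7117 0.8019] [0.3268 0.1848 0.4402 0.8157] [[418.2393   0.     283.9736]
 [  0.     418.2393 213.1499]
 [  0.       0.       1.    ]]
top [ 0.307  -0.0181  1.5173] [-0.7011 -0.0434  0.0437  0.7104] [[414.9295   0.     276.968 ]
 [  0.     414.9295 206.3605]
 [  0.       0.       1.    ]]
stop_top scene 0.41 [275.1 202.6] [ 0.5071 -0.005   0.199 ]
stop_top top 0.62 [271.3 192.8] [ 0.5145 -0.002   0.199 ]
shutter_tab scene 0.95 [272.1 239.5] [0.6049 0.0886 0.173 ]
shutter_tab scene 0.29 [446.8 323. ] [0.54   0.5281 0.173 ]
shutter_tab top 0.7 [244.1 166.8] [0.6067 0.0871 0.173 ]
shutter_tab top 0.48 [204.5 190.5] [0.5292 0.2173 0.173 ]
adapter scene 0.66 [329.1 251.4] [0.5182 0.2044 0.155 ]
adapter top 0.39 [205.2 189.4] [0.5358 0.2182 0.155 ]
pen scene 0.77 [244.5 259.6] [0.7001 0.0948 0.165 ]
pen top 0.65 [244.1 141.1] [0.6963 0.0875 0.165 ]
pen top 0.42 [243.  166.8] [0.6085 0.0914 0.165 ]
rack_wide scene 0.61 [447.2 319.2] [0.3516 0.4721 0.    ]
rack_wide top 0.59 [146.3 242.9] [0.3671 0.4582 0.    ]
rack_row scene 0.67 [219.1 185.7] [ 0.3596 -0.4821  0.    ]
rack_r
[... 209 characters left out ...]
0.    ]
handset top 0.84 [393.5 166.9] [ 0.6375 -0.4563  0.    ]
cap_cup scene 0.85 [271.7 189.6] [ 0.2296 -0.3204  0.    ]
cap_cup top 0.6 [359.5 274. ] [ 0.2449 -0.3147  0.    ]
cap_cup top 0.58 [243.8 141.6] [0.7419 0.1015 0.    ]
{'t': 1.1, 'joints': array([-1.3047,  0.3081,  1.6338,  0.    ,  1.1997, -0.0697]), 'dq': array([-0.0002,  0.0003, -0.0002,  0.0003, -0.002 , -0.0001]), 'tau': array([ -0.0004, -41.5297, -27.7088,  -0.0003,   0.001 ,  -0.    ]), 'ee_pos': array([ 0.2059, -0.5901,  0.4047]), 'ee_rot': array([ 0.1182,  0.6972,  0.1182, -0.6972]), 'contact_force': array([-0.4377,  0.7905,  0.0253]), 'ft_torque': array([ 0.018 , -0.0396,  0.017 ]), 'grip_width': 0.08544104030828631}
```

```bash
python3 - <<'E'
from h import *
a=cv2.imread("pics/scene0.png");b=cv2.imread("pics/top0.png")
A=cv2.resize(a[150:300,180:380],None,fx=4,fy=4,interpolation=2)
B=cv2.resize(b[110:260,180:330],None,fx=4,fy=4,interpolation=2)
cv2.imwrite("pics/sc.png",A);cv2.imwrite("pics/tc.png",B)
print(rot(manip.state()["ee_rot"]).round(3))
E
```

```text
[[ 0.     0.33  -0.944]
 [ 0.    -0.944 -0.33 ]
 [-1.    -0.    -0.   ]]
```

View pics/sc.png

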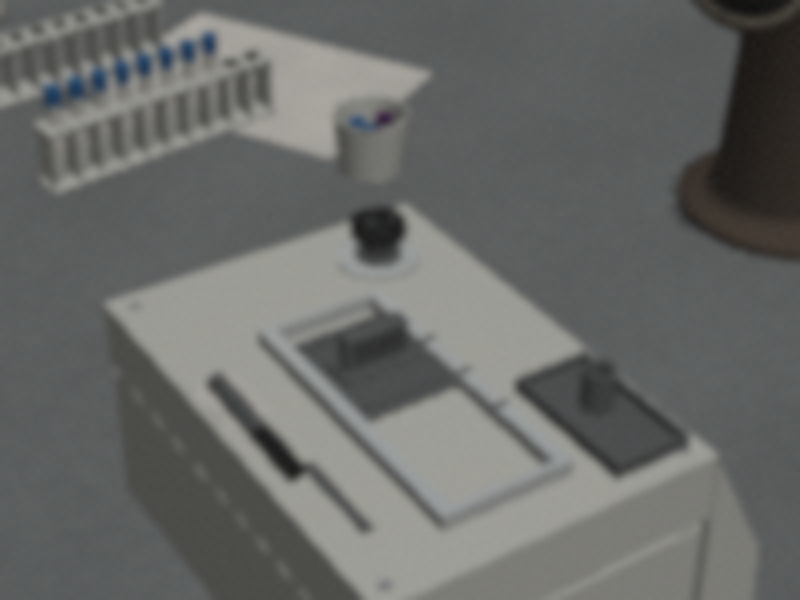

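View pics/tc.png

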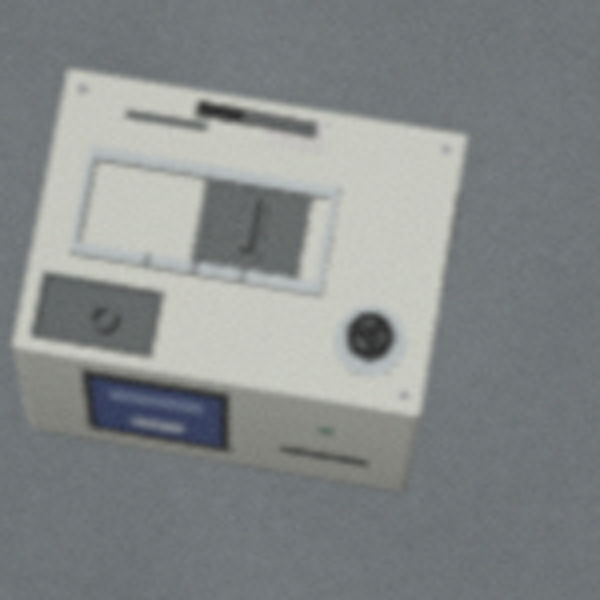

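View pics/top0.png

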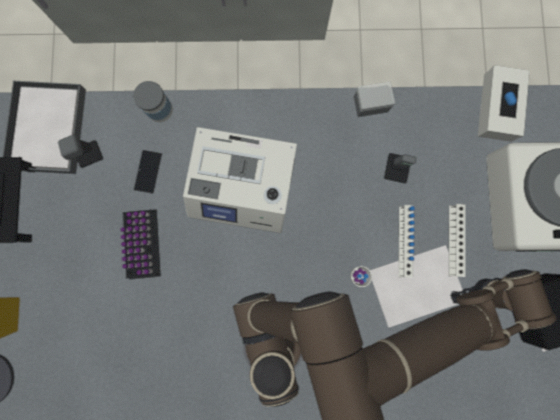

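The crops show the stop at top-view pixel (272.5, 193.7), the tab at about (243, 166), and the shutter shut with its rails towards the back of the deck. The deck corners are clear in the top view. I'll fit the machine pose from these.

```bash
python3 - <<'E'
from h import *
from scipy.optimize import least_squares
np.set_printoptions(precision=4,suppress=True)
S={n:snapshot(n) for n in("scene","top")}
g=cv2.cvtColor(S["top"]["color"],cv2.COLOR_RGB2GRAY)
def dark(s,c,r,th):
    g=cv2.cvtColor(s["color"],cv2.COLOR_RGB2GRAY);m=np.zeros_like(g);m[c[1]-r:c[1]+r,c[0]-r:c[0]+r]=1
    ys,xs=np.where((g<th)&(m>0));return [(xs.min()+xs.max())/2,(ys.min()+ys.max())/2],[xs.mean(),ys.mean()],len(xs)
print(dark(S["top"],(272,194),9,80))
for n in S:
    for t in("stop_top","shutter_tab"):
        for r in nets.outline_of(n,t)[:1]: 
            ys,xs=np.where(r["pixels"]);print(t,n,r["p"],r["rect"],xs.mean(),ys.mean())
o=[]
c0=dark(S["top"],(272,194),9,80)[1]
# hand-picked from the 4x crops (crop pixel -> image pixel)
T=lambda u,v:(180+(u-1.5)/4,110+(v-1.5)/4); C=lambda u,v:(180+(u-1.5)/4,150+(v-1.5)/4)
o+=[("top",T(68,70),(.14,.17,.165)),("top",T(467,135),(.14,-.17,.165)),("top",T(415,412),(-.1,-.17,.165)),("top",T(12,345),(-.1,.17,.165)),
("top",c0,(-.045,-.12,.197)),("top",T(252,225),(.03,-.0075,.195)),
("scene",C(105,305),(.14,-.17,.165)),("scene",C(377,222),(-.045,-.12,.197)),("scene",C(375,335),(.03,-.0075,.19)),("scene",C(405,205),(-.1,-.17,.165)),("scene",C(715,455),(-.1,.17,.165))]
def W(p,P): c,s=np.cos(p[2]),np.sin(p[2]);return np.array([p[0]+c*P[0]-s*P[1],p[1]+s*P[0]+c*P[1],P[2]])
f=lambda p:np.concatenate([proj(S[n],W(p,P))-uv for n,uv,P in o])
r=least_squares(f,[.57,.1,-.2],loss="soft_l1")
print(r.x,np.degrees(r.x[2]));print(r.fun.reshape(-1,2))
np.save("pose.npy",r.x)
print("stop",W(r.x,(-.045,-.12,.199)),"tab",W(r.x,(.03,-.0075,.173)),"open",W(r.x,(.03,.0325,.173)))
print("top-disc",at_z(S["top"],c0,.197))
E
```

```text
([np.float64(272.5), np.float64(193.5)], [np.float64(272.325), np.float64(193.6125)], 80)
shutter_tab scene 0.77 [252.0, 225.7, 43.2, 31.2] 273.22919937205654 241.26059654631084
stop_top top 0.47 [266.0, 189.4, 10.7, 13.8] 271.6578947368421 193.87719298245614
shutter_tab top 0.69 [226.3, 155.6, 34.4, 22.5] 242.3090909090909 166.57636363636362
[ 0.5788  0.1057 -0.1855] -10.6285716888479
[[ 0.0238 -0.2957]
 [-0.0567  0.313 ]
 [ 0.8011  1.3402]
 [-0.1722  0.497 ]
 [-0.3991 -0.0822]
 [-0.7849 -0.5805]
 [-0.6498 -0.5154]
 [ 0.0609 -1.0772]
 [-0.7506  1.673 ]
 [-0.2121 -0.3906]
 [ 0.6267  0.1628]]
stop [ 0.5124 -0.004   0.199 ] tab [0.6069 0.0928 0.173 ] open [0.6143 0.1321 0.173 ]
top-disc [ 0.5122 -0.0053  0.197 ]
```

Request:
{"name": "step_arm", "arguments": {"moves": [{"travel":[0.022,0.0418,0.005],"twist":[0,0,1]},{"travel":[0.022,0.0418,0.005],"twist":[0,0,1]},{"travel":[0.022,0.0418,0],"twist":[0,0,1]},{"travel":[0.022,0.0418,0],"twist":[0,0,1]},{"travel":[0.022,0.0418,0],"twist":[0,0,1]},{"travel":[0.022,0.0418,0],"twist":[0,0,1]},{"travel":[0.022,0.0418,0],"twist":[0,0,1]},{"travel":[0.022,0.0418,0],"twist":[0,0,1]},{"travel":[0.022,0.0418,0],"twist":[0,0,1]},{"travel":[0.022,0.0418,0],"twist":[0,0,1]}], "grip": 0, "grip_force": 40}}

```text
t: 2.4
ee_pos: [0.4264, -0.1703, 0.4151]
ee_rot: [0.179, 0.685, 0.178, -0.684]
contact_force: [0.4, -0.7, -0.4]
grip_width: 0.0001
```

Request:
{"name": "step_arm", "arguments": {"moves": [{"travel":[0.022,0.0418,0],"twist":[0,0,1]},{"travel":[0.022,0.0418,0],"twist":[0,0,1]},{"travel":[0.022,0.0418,0],"twist":[0,0,1]},{"travel":[0.02,0.042,0],"twist":[0,0,1]},{"travel":[0,0,-0.01],"twist":[0,0,0]},{"travel":[0,0,0],"twist":[0,0,0]}]}}

```text
t: 3.0
ee_pos: [0.5115, -0.0036, 0.4033]
ee_rot: [-0.203, -0.676, -0.203, 0.678]
contact_force: [-1.1, -0.4, -0.4]
grip_width: -0.0
```

Request:
{"name": "step_arm", "arguments": {"moves": [{"travel":[0.0005,-0.001,-0.015],"twist":[0,0,0]},{"travel":[0,0,-0.01],"twist":[0,0,0]},{"travel":[0,0,-0.005],"twist":[0,0,0]},{"travel":[0,0,-0.004],"twist":[0,0,0]},{"travel":[0,0,-0.003],"twist":[0,0,0]},{"travel":[0,0,-0.002],"twist":[0,0,0]},{"travel":[0,0,-0.001],"twist":[0,0,0]},{"travel":[0,0,0],"twist":[0,0,0]}]}}

```text
t: 3.8
ee_pos: [0.5119, -0.0066, 0.366]
ee_rot: [-0.202, -0.677, -0.202, 0.678]
contact_force: [-4.8, -1.4, 8.3]
grip_width: -0.0
```

Request:
{"name": "step_arm", "arguments": {"moves": [{"travel":[0,0,-0.002],"twist":[0,0,0]},{"travel":[0,0,-0.001],"twist":[0,0,0]},{"travel":[0,0,-0.001],"twist":[0,0,0]},{"travel":[0,0,0],"twist":[0,0,0]},{"travel":[0,0,0],"twist":[0,0,0]}]}}

```text
t: 4.3
ee_pos: [0.512, -0.0066, 0.3633]
ee_rot: [-0.202, -0.677, -0.202, 0.678]
contact_force: [-6.7, -1.0, 13.7]
grip_width: 0.0001
```

Request:
{"name": "step_arm", "arguments": {"moves": [{"travel":[0,0,-0.001],"twist":[0,0,0]},{"travel":[0,0,-0.001],"twist":[0,0,0]},{"travel":[0,0,0],"twist":[0,0,0]},{"travel":[0,0,0],"twist":[0,0,0]}]}}

```text
t: 4.7
ee_pos: [0.5122, -0.0066, 0.3632]
ee_rot: [-0.202, -0.677, -0.202, 0.678]
contact_force: [-10.4, -1.4, 21.7]
grip_width: 0.0002
```

Request:
{"name": "step_arm", "arguments": {"moves": [{"travel":[0,0,0.015],"twist":[0,0,0]},{"travel":[0,0,0.015],"twist":[0,0,0]},{"travel":[0,0,0],"twist":[0,0,0]}]}}

```text
t: 5.0
ee_pos: [0.5134, -0.0063, 0.3914]
ee_rot: [0.203, 0.68, 0.201, -0.676]
contact_force: [0.4, 0.5, -0.0]
grip_width: -0.0002
```

Request:
{"name": "step_arm", "arguments": {"moves": [{"travel":[0,0,0],"twist":[0,0,0]},{"travel":[0,0,0],"twist":[0,0,0]},{"travel":[0,0,0],"twist":[0,0,0]},{"travel":[0,0,0],"twist":[0,0,0]},{"travel":[0,0,0],"twist":[0,0,0]},{"travel":[0,0,0],"twist":[0,0,0]}], "grip": 100}}

```text
t: 5.6
ee_pos: [0.5124, -0.0057, 0.3884]
ee_rot: [-0.202, -0.677, -0.202, 0.678]
contact_force: [0.1, -1.1, 0.4]
grip_width: 0.0847
```

```bash
python3 - <<'E'
from h import *
s=snapshot("scene");c=s["color"][120:270,180:380,::-1]
cv2.imwrite("pics/s1.png",cv2.resize(c,None,fx=4,fy=4,interpolation=2))
st=manip.state();print(st["ee_pos"],st["joints"],st["contact_force"],st["grip_width"],rot(st["ee_rot"]).round(3))
E
```

```text
[ 0.51242939 -0.00566139  0.38849956] [-9.60386528e-02  1.08113225e-01  1.91076720e+00  1.62627733e-05
  1.12301352e+00  8.94543380e-01] [-0.61014558 -0.28427337 -0.15802818] 0.08519193221369875 [[-0.     0.548 -0.836]
 [ 0.    -0.836 -0.548]
 [-1.    -0.     0.   ]]
```

View pics/s1.png

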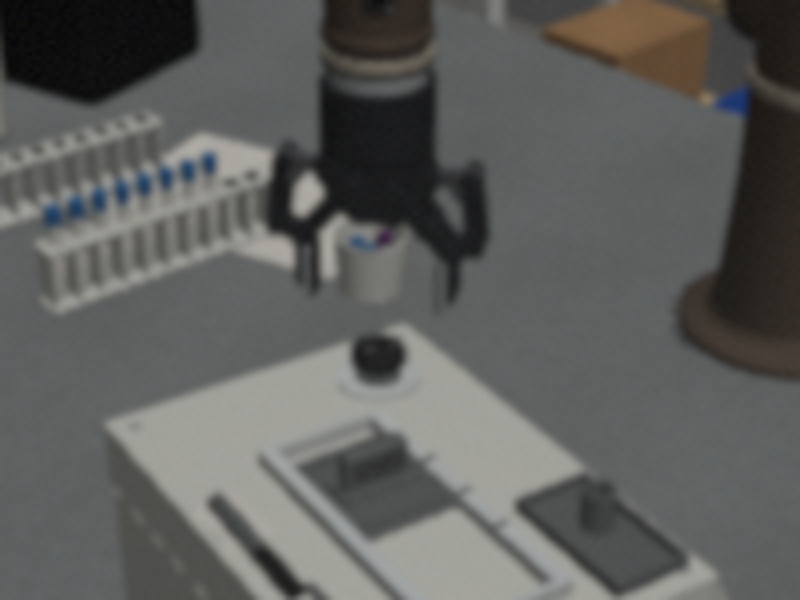

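The head now sits visibly lower at crop (378, 355), so it is latched. The open fingers straddle it and the shutter is still shut. Next I descend and grip.

Request:
{"name": "step_arm", "arguments": {"moves": [{"travel":[0,0.001,-0.02],"twist":[0,0,0]},{"travel":[0,0,-0.015],"twist":[0,0,0]},{"travel":[0,0,-0.007],"twist":[0,0,0]},{"travel":[0,0,-0.003],"twist":[0,0,0]},{"travel":[0,0,0],"twist":[0,0,0]}]}}

```text
t: 6.15
ee_pos: [0.5125, -0.0047, 0.3436]
ee_rot: [-0.202, -0.677, -0.202, 0.678]
contact_force: [-0.4, 0.4, 0.2]
grip_width: 0.0855
```

Request:
{"name": "step_arm", "arguments": {"moves": [{"travel":[0,0,0],"twist":[0,0,0]},{"travel":[0,0,0],"twist":[0,0,0]},{"travel":[0,0,0],"twist":[0,0,0]},{"travel":[0,0,0],"twist":[0,0,0]},{"travel":[0,0,0],"twist":[0,0,0]}], "grip": 0, "grip_force": 40}}

```text
t: 6.65
ee_pos: [0.5126, -0.0046, 0.3444]
ee_rot: [0.202, 0.678, 0.202, -0.677]
contact_force: [-0.9, 0.6, 2.8]
grip_width: 0.0385
```

Request:
{"name": "step_arm", "arguments": {"moves": [{"travel":[0,0,0],"twist":[0,0,-6]},{"travel":[0,0,0],"twist":[0,0,-6]},{"travel":[0,0,0],"twist":[0,0,-6]},{"travel":[0,0,0],"twist":[0,0,-6]},{"travel":[0,0,0],"twist":[0,0,-6]},{"travel":[0,0,0],"twist":[0,0,-6]},{"travel":[0,0,0],"twist":[0,0,-6]},{"travel":[0,0,0],"twist":[0,0,-5]},{"travel":[0,0,0],"twist":[0,0,0]},{"travel":[0,0,0],"twist":[0,0,0]}]}}

```text
t: 7.65
ee_pos: [0.5127, -0.0048, 0.345]
ee_rot: [-0.084, 0.702, -0.085, -0.702]
contact_force: [-1.6, 1.0, 7.2]
grip_width: 0.0384
```

```bash
python3 - <<'E'
from h import *
st=manip.state();print(st["contact_force"],st["ft_torque"],st["grip_width"],st["ee_pos"],rot(st["ee_rot"]).round(3))
E
```

```text
[-1.60631799  1.00623308  7.16526402] [-0.0836052   0.48149121  0.02822865] 0.038440550361370424 [ 0.51265297 -0.00483396  0.34502787] [[ 0.001 -0.238 -0.971]
 [-0.001 -0.971  0.238]
 [-1.     0.    -0.001]]
```

The torque is light and the upward push is now 7 N, so the head is free. I'll release and lift.

Request:
{"name": "step_arm", "arguments": {"moves": [{"travel":[0,0,0],"twist":[0,0,0]},{"travel":[0,0,0],"twist":[0,0,0]},{"travel":[0,0,0],"twist":[0,0,0]},{"travel":[0,0,0],"twist":[0,0,0]},{"travel":[0,0,0],"twist":[0,0,0]},{"travel":[0,0,0],"twist":[0,0,0]}], "grip": 100}}

```text
t: 8.25
ee_pos: [0.5124, -0.0047, 0.3435]
ee_rot: [0.085, -0.702, 0.085, 0.702]
contact_force: [-0.2, 0.4, 0.1]
grip_width: 0.0856
```

Request:
{"name": "step_arm", "arguments": {"moves": [{"travel":[0,0,0.03],"twist":[0,0,1]},{"travel":[0,0,0.03],"twist":[0,0,1]},{"travel":[0,0,0.02],"twist":[0,0,1]},{"travel":[0,0,0],"twist":[0,0,0]},{"travel":[0,0,0],"twist":[0,0,0]}]}}

```text
t: 8.75
ee_pos: [0.5123, -0.0047, 0.4235]
ee_rot: [-0.066, 0.704, -0.066, -0.704]
contact_force: [0.3, 1.0, -1.0]
grip_width: 0.0855
```

```bash
python3 - <<'E'
from h import *
s=snapshot("scene");c=s["color"][150:300,180:380,::-1]
cv2.imwrite("pics/s2.png",cv2.resize(c,None,fx=4,fy=4,interpolation=2))
st=manip.state();print(st["ee_pos"],st["contact_force"],rot(st["ee_rot"]).round(3))
E
```

```text
[ 0.51192833 -0.004679    0.42251252] [-0.50885624 -0.01146436  0.07381292] [[-0.002 -0.187 -0.982]
 [ 0.    -0.982  0.187]
 [-1.     0.     0.002]]
```

View pics/s2.png

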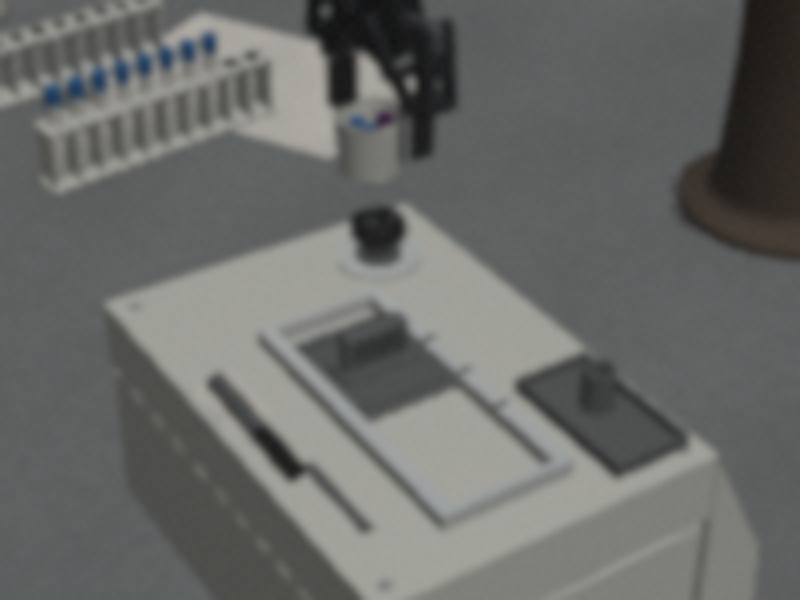

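The stop is back up, looking as it did at the start (crop 378, 225). The shutter is shut with its tab at about (373, 335), and nothing else has moved. I'll go to the tab with the jaws half open.

Request:
{"name": "step_arm", "arguments": {"moves": [{"travel":[0.024,0.024,0],"twist":[0,0,0]},{"travel":[0.024,0.024,0],"twist":[0,0,0]},{"travel":[0.024,0.024,0],"twist":[0,0,0]},{"travel":[0.023,0.024,0],"twist":[0,0,0]},{"travel":[0,0,-0.025],"twist":[0,0,0]},{"travel":[0,0,0],"twist":[0,0,0]},{"travel":[0,0,0],"twist":[0,0,0]}], "grip": 50}}

```text
t: 9.5
ee_pos: [0.6064, 0.0911, 0.3961]
ee_rot: [0.066, -0.702, 0.067, 0.706]
contact_force: [-0.6, -0.1, -0.2]
grip_width: 0.0424
```

```bash
python3 - <<'E'
from h import *
s=snapshot("scene");c=s["color"][150:300,180:380,::-1]
cv2.imwrite("pics/s3.png",cv2.resize(c,None,fx=4,fy=4,interpolation=2))
st=manip.state();print(st["ee_pos"],st["contact_force"],st["grip_width"],rot(st["ee_rot"]).round(3))
E
```

```text
[0.60684148 0.09092648 0.39753076] [0.24528208 0.05096904 0.90691451] 0.04274126895630129 [[-0.003 -0.187 -0.982]
 [-0.    -0.982  0.187]
 [-1.     0.001  0.003]]
```

View pics/s3.png

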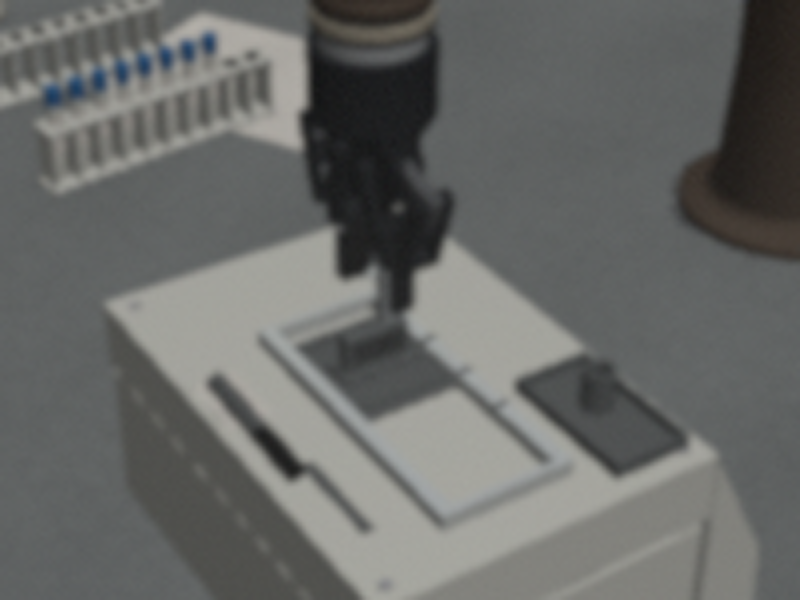

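The fingers straddle the tab, with tips at (350, 275) and (400, 308) above the tab at (375, 330). I'll descend and grip.

Request:
{"name": "step_arm", "arguments": {"moves": [{"travel":[0,0,-0.02],"twist":[0,0,0]},{"travel":[0,0,-0.015],"twist":[0,0,0]},{"travel":[0,0,-0.008],"twist":[0,0,0]},{"travel":[0,0,-0.004],"twist":[0,0,0]},{"travel":[0,0,0],"twist":[0,0,0]}]}}

```text
t: 10.05
ee_pos: [0.6072, 0.0911, 0.3512]
ee_rot: [0.066, -0.704, 0.066, 0.704]
contact_force: [-1.1, -0.5, -0.8]
grip_width: 0.0428
```

Request:
{"name": "step_arm", "arguments": {"moves": [{"travel":[0,0,0],"twist":[0,0,0]},{"travel":[0,0,0],"twist":[0,0,0]},{"travel":[0,0,0],"twist":[0,0,0]},{"travel":[0,0,0],"twist":[0,0,0]},{"travel":[0,0,0],"twist":[0,0,0]},{"travel":[0,0,0],"twist":[0,0,0]}], "grip": 0, "grip_force": 40}}

```text
t: 10.65
ee_pos: [0.6078, 0.0916, 0.3527]
ee_rot: [-0.067, 0.705, -0.066, -0.703]
contact_force: [0.6, 1.6, 5.3]
grip_width: 0.0112
```

Request:
{"name": "step_arm", "arguments": {"moves": [{"travel":[0,0,0.001],"twist":[0,0,0]},{"travel":[0.0009,0.0049,0],"twist":[0,0,0]},{"travel":[0.0009,0.0049,0],"twist":[0,0,0]},{"travel":[0.0009,0.0049,0],"twist":[0,0,0]},{"travel":[0.0009,0.0049,0],"twist":[0,0,0]},{"travel":[0.0009,0.0049,0],"twist":[0,0,0]},{"travel":[0.0009,0.0049,0],"twist":[0,0,0]},{"travel":[0.0009,0.0049,0],"twist":[0,0,0]},{"travel":[0.0005,0.003,0],"twist":[0,0,0]},{"travel":[0,0,0],"twist":[0,0,0]}]}}

```text
t: 11.65
ee_pos: [0.6145, 0.1267, 0.3527]
ee_rot: [-0.064, 0.704, -0.068, -0.704]
contact_force: [0.9, -6.9, 2.6]
grip_width: 0.0107
```

Request:
{"name": "step_arm", "arguments": {"moves": [{"travel":[0,0,0],"twist":[0,0,0]},{"travel":[0,0,0],"twist":[0,0,0]}]}}

```text
t: 11.85
ee_pos: [0.6144, 0.1264, 0.3527]
ee_rot: [-0.064, 0.704, -0.068, -0.704]
contact_force: [0.2, -7.3, 2.8]
grip_width: 0.0112
```

```bash
python3 - <<'E'
from h import *
s=snapshot("scene");c=s["color"][180:300,200:360,::-1]
cv2.imwrite("pics/s4.png",cv2.resize(c,None,fx=5,fy=5,interpolation=2))
st=manip.state();print(st["ee_pos"],st["contact_force"],st["grip_width"])
E
```

```text
[0.61443239 0.12639944 0.35268686] [-0.0827579  -6.58597202  3.94640994] 0.011131942580617282
```

View pics/s4.png

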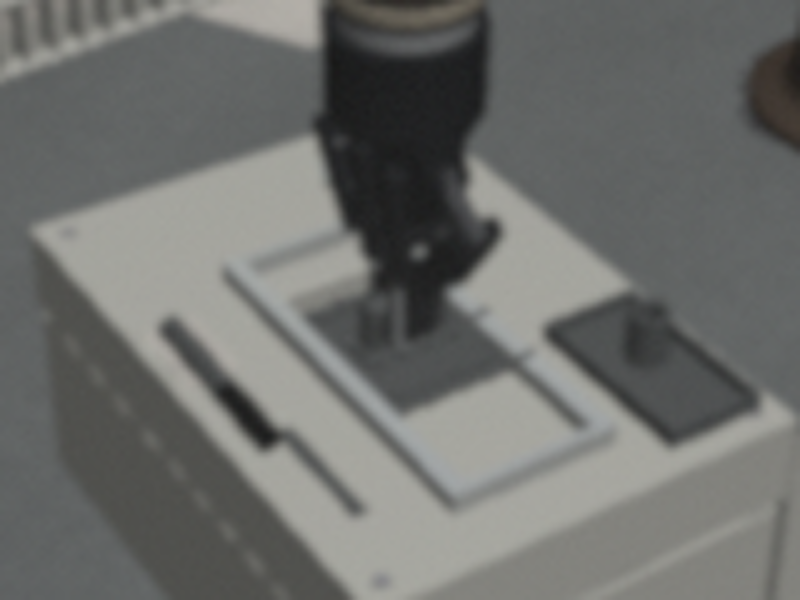

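```bash
python3 - <<'E'
from h import *
s=snapshot("scene");p=np.load("pose.npy");ya=np.array([-np.sin(p[2]),np.cos(p[2]),0]);xa=np.array([ya[1],-ya[0],0])
m0=lambda q:(at_z(s,q,.172)-[p[0],p[1],0])
for q in[(272.2,254.2),(293.4,244.7),(280.2,261.8),(302.2,253.4)]: v=m0(q);print(q,xa@v*1e3,ya@v*1e3)
# sub-pixel edge of the plate: brightness profiles along machine y at a few x
g0=cv2.imread("pics/scene0.png",0).astype(np.float32);g1=cv2.cvtColor(s["color"],cv2.COLOR_RGB2GRAY).astype(np.float32)
ys=np.arange(0,.115,.0005)
for x in(.015,.02,.03,.04,.05):
    out=[]
    for g in(g0,g1):
        pts=np.array([proj(s,[*(p[:2]+xa[:2]*x+ya[:2]*y),.172]) for y in ys],np.float32)
        v=cv2.remap(g,pts[None,:,0],pts[None,:,1],cv2.INTER_LINEAR)[0];d=np.convolve(np.diff(v),np.ones(8)/8,"same")
        out.append(ys[d.argmax()]*1e3)
    print(x,out,out[1]-out[0])
E
```

```text
(272.2, 254.2) 59.30808136028349 37.163909986390514
(293.4, 244.7) -5.026612364925471 33.539232214625116
(280.2, 261.8) 58.60415131197442 71.33956902395411
(302.2, 253.4) -3.3588772501444355 73.39865909294977
0.015 [np.float64(40.0), np.float64(72.00000000000001)] 32.000000000000014
0.02 [np.float64(39.0), np.float64(72.5)] 33.5
0.03 [np.float64(38.5), np.float64(72.5)] 34.0
0.04 [np.float64(39.5), np.float64(73.5)] 34.0
0.05 [np.float64(39.5), np.float64(73.5)] 34.0
```

The shutter is open about 34.5 mm by both the image and the arm travel, so I'll add about 5.5 mm.

Request:
{"name": "step_arm", "arguments": {"moves": [{"travel":[0.0005,0.003,0],"twist":[0,0,0]},{"travel":[0.0005,0.0027,0],"twist":[0,0,0]},{"travel":[0,0,0],"twist":[0,0,0]},{"travel":[0,0,0],"twist":[0,0,0]},{"travel":[0,0,0],"twist":[0,0,0]},{"travel":[0,0,0],"twist":[0,0,0]},{"travel":[0,0,0],"twist":[0,0,0]},{"travel":[0,0,0],"twist":[0,0,0]},{"travel":[0,0,0],"twist":[0,0,0]}]}}

```text
t: 12.85
ee_pos: [0.6154, 0.1319, 0.3527]
ee_rot: [-0.064, 0.704, -0.068, -0.704]
contact_force: [0.2, -9.3, 2.9]
grip_width: 0.0109
```

```bash
python3 - <<'E'
from h import *
s=snapshot("scene");p=np.load("pose.npy");ya=np.array([-np.sin(p[2]),np.cos(p[2]),0]);xa=np.array([ya[1],-ya[0],0])
g0=cv2.imread("pics/scene0.png",0).astype(np.float32);g1=cv2.cvtColor(s["color"],cv2.COLOR_RGB2GRAY).astype(np.float32)
ys=np.arange(0,.115,.0005)
for x in(.015,.02,.03,.04,.05):
    out=[]
    for g in(g0,g1):
        pts=np.array([proj(s,[*(p[:2]+xa[:2]*x+ya[:2]*y),.172]) for y in ys],np.float32)
        v=cv2.remap(g,pts[None,:,0],pts[None,:,1],cv2.INTER_LINEAR)[0];d=np.convolve(np.diff(v),np.ones(8)/8,"same")
        out.append(ys[d.argmax()]*1e3)
    print(x,out[1]-out[0])
st=manip.state();print(st["ee_pos"],st["contact_force"],st["grip_width"])
cv2.imwrite("pics/s5.png",cv2.resize(s["color"][150:300,180:380,::-1],None,fx=4,fy=4,interpolation=2))
E
```

```text
0.015 39.5
0.02 40.0
0.03 40.5
0.04 39.0
0.05 39.5
[0.61544932 0.13189933 0.35269477] [ 0.70356106 -7.08732346  3.46916439] 0.011213715957220304
```

View pics/s5.png

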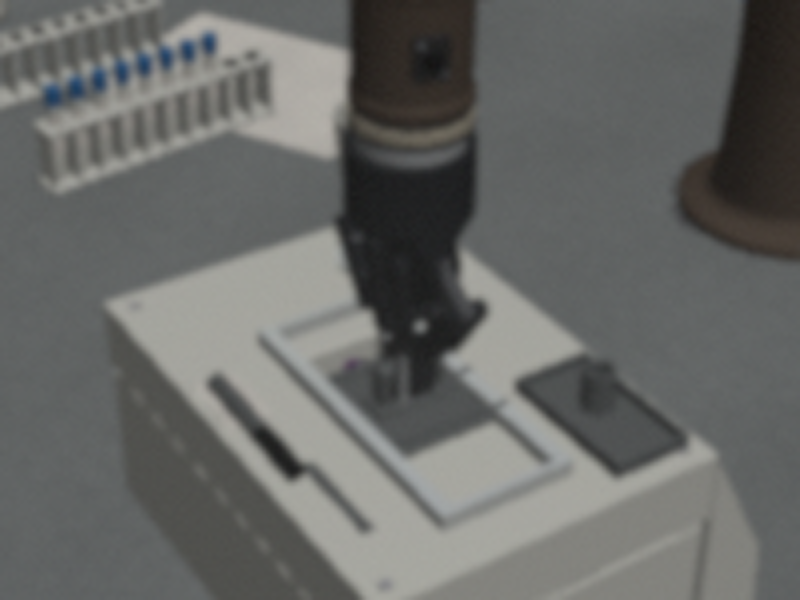

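The tab is level with the middle mark at about (465, 372) and the plate edge has moved about 40 mm. The pen and sleeve are where they were. Handing in.

```bash
python3 -c "
from cell import manip
print(manip.sign_off(), manip.state()['t'])"
```

```text
the job is handed in; nothing more can be done
the job is handed in; nothing more can be done
```

The guard check is done and handed in at about 13 s of the 59 s allowed; the sign-off gives no verdict.

- **Stop:** I pushed it down to its hard stop at about 22 N. The picture showed it latched. I then gripped the head and twisted it 47° clockwise. After I let go it sprang back up, looking the same as at the start.
- **Shutter:** I gripped the tab and slid it half open, and the fingers are still holding it there. The image edge measurement gave 39 to 40.5 mm open, and arm travel gave about 41 mm. The spring pull read 7 to 9 N, against 8 N expected at half. It never went past about 41 mm.
- **Rest of the bench and machine:** The pen, the sleeve and what else shows around the machine look unmoved in the last picture. I did not re-check the wide rack, phone and handset, but the arm worked well away from them. The stop was hidden behind the gripper in that picture. I last saw it up just before moving to the tab and have not touched it since.
- **Small disagreement:** The gripper read about 11 mm on the 12 mm tab and 38.5 mm on the 40 mm stop head. A light 3 to 4 N upward force remains at the fingertips, probably from them touching the shutter plate.

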